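# Lock out the plaster vibrator, then find and hold its drum heavy side down

### The arm

A 6-joint arm with a two-finger parallel gripper is mounted at the origin on the work surface. World frame = base frame: x ahead of the robot, y to its left, z up, the work surface at z = 0. Lengths are in mm, angles in rad, forces in N, time in s.
With the tool pointing down it reaches from about 275 to 1000 mm from the base axis. Payload 8.4 kg.
Tool frame: the origin (TCP) lies between the finger pads, 19 mm behind the fingertips; this is the grasp point; y points along the fingers, x is the direction in which the jaws open and shut, and the axes are right-handed (so a half turn about y gives the same grasp; the last joint's range is limited). The gripper opens to 85 mm and grips with 20 to 120 N. Pads are 22 mm wide; open, the fingers measure 114 mm over their backs; the gripper's body (76 mm by 85 mm) begins 54 mm behind the grasp point. The pads swing forward as they close: fully open they stand 13 mm farther back than shut.
Start: joints at [-0.002, 0.353, 1.633, -0, 1.155, -0.002], TCP at [625.002, -0, 249.981] pointing down, gripper open.
Joint ranges: [-2.63, 2.63], [-0.92, 2.1], [0.06, 2.66], [-1.3, 4.44], [0, 2.69], [-3.02, 3.02]. Speed limits (rad/s): [2.22, 2.22, 2.79, 3.14, 3.14, 3.14].

### API

Orientations are given as [roll, pitch, yaw] about the fixed x, y, z axes, in that order (R = Rz(yaw) Ry(pitch) Rx(roll)).
In Python, from rig import r gives the robot as it stands.
- The arm moves only by the tool servo_tool, never from a script. Its argument "motion" is a list of rows, each a list of 7 numbers: the opening, from -1 (shut) to 1 (fully open), then the shift along the tool's x, y, z in m, then the turn, a rotation vector about the tool's x, y, z in units of 10 degrees (1.0 is 10 degrees). A call has 1 to 12 rows; each row is the pose to reach, as a shift and turn from the pose commanded when the call began, along the tool's axes at that moment; what a row does not reach only later rows make up. A row lasts 1/8 s, in which the tool goes at most 62.5 mm and 10.7 degrees, less where a joint would pass 70% of its speed; a pose out of reach is approached as far as the arm can. A call with a gripper value outside its range is refused whole. The fingers move at their own pace and stop on an object; "grip_force" is the grip in N (left out, the last holds). Time passes only in rows, so rows that repeat a pose let the fingers close. It gives the time, the measured TCP pose, the force and the opening at its end, in the units of the state.
- r.sense(): the state, without advancing time (a new reading comes with each control period).
- r.grab_frame(name): name is "scene" or "side" or "wrist"; returns the picture (480x640x3 uint8, red, green, blue); there is no depth.
- r.calibration(name): a dict with "fx", "fy", "cx", "cy" (pixels), "R" (3x3) and "t" (3): a world point X has camera coordinates R X + t; the wrist camera has in their place "mount" (4x4, takes a point from camera to tool coordinates, whose origin is the TCP and whose axes are the tool frame's). Camera axes: x right, y down, z forward; pixel columns grow to the right and rows downward; lengths in mm; the calibration is good to about 2 mm. A picture is of the moment at which its call begins: read the wrist's pose just before it. calibration takes no time and is no camera call.
- r.sign_off(): hands the job in, once; it reports no verdict.
The state is a dict: "clock": time; "qpos": joint angles; "qvel": joint speeds; "joint_efforts": joint torques, N m; "eef_pos": TCP position; "tcp_rot": TCP orientation; "contact_force": force on the tool from outside, world axes, zero at the start; "wrist_torque": the same for the moment, N m; "opening": opening from 0.0 (shut) to 1.0 (fully open).
Only numpy, scipy, OpenCV 4.12 (cv2) and the standard library are available. Lean on these libraries where they do the work, as an engineer would, in place of code of your own. Each camera call takes 0.05 s, during which the arm holds its last target. There are 200 camera calls.

### The job

The plaster vibrator is open for service: first slide the aluminium lockout plate out of its holder and upright into the slot of the grey lockout box, fully home. Then take the round knob of the vibrator's tilted drum, turn it to and fro to feel where its hidden heavy side is, and turn the drum until that heavy side points straight down the slope; finish while still gripping the knob and holding the drum there. Leave the bowl, jar and dental cast alone.

Things in the scene. Friction and masses are not known exactly. Their poses are not given: they have to be found in the camera images.
- plate: lockout plate: loose flat aluminium slab, 10 mm thick (its x) x 60 mm wide (its y) x 90 mm tall (its z), 0.13 kg, with a dark round spot near the top. Origin at the centre of its underside. It starts upright in a loose slot of the black holder (a fixed block 50 x 90 x 30 mm, slot 25 mm deep), so its top 65 mm stand free; pinch it across its thickness near the top. Either way round is right.
- lockbox_hole0 (a point): centre of the slot's mouth in the top of the grey lockout box (fixed block 70 x 100 x 50 mm, top 50 mm above the bench). The slot is 12 mm wide along this point's x and 62 mm along its y, 40 mm deep with an edge chamfer of 2 mm; z up. A plate that is fully home has its underside on the slot's floor and stands 50 mm proud.
- knob_grip (a point): where to grip the drum's knob: on the drum's axis, 14 mm below the knob's free end, 26 mm above the drum's face. The point does not turn with the drum. z points out along the axis, tilted 35 degrees from vertical towards the vibrator's front (robot side); x points straight up the slope, -x straight down it. The knob is a round steel cylinder, 36 mm diameter, 40 mm tall, fixed on the drum.
- drum_face (a point): centre of the drum's outer face, where the knob stands; same axes as knob_grip, does not turn. Steel drum, 140 mm diameter, 30 mm thick, ring of 8 equal dark spots at 52 mm radius. It turns without limit. The bearing drags with about 0.27 N m either way, so the drum stays where it is left; the heavy side shows only as a difference in the torque of turning it.
- vibrator: fixed plaster vibrator that carries drum and knob: white housing, foot 200 x 190 x 40 mm, tilted aluminium head plate 165 mm square; origin at the centre of its underside, x from its front (robot side) to its back.
- slug (a joint): the drum's hidden 0.7 kg heavy slug, 52 mm off the axis: gravity's torque on the drum is about 0.2 N m x sine of its angle from straight down the slope. It starts over 50 degrees away. The value is the slug's elastic give along its radius: 0.00004 m straight down, -0.00004 straight up, far below the reading's noise: for the judge, of no use for finding it.
- bowl: bystander: green mixing bowl, 100 mm wide, 55 mm tall; origin at the centre of its underside
- jar: bystander: closed jar, 60 mm wide, 90 mm tall; origin at the centre of its underside
- cast: bystander: white dental cast on a plaster block 70 x 65 x 22 mm, teeth up to 30 mm; origin at the centre of its underside
There are look-alikes about, which are no part of the job. Of the things shaped like the plate, the aluminium one is meant.

How it is judged:
By the outcome, as a careful person would: the job done as asked, in the order asked, and still so for the second after the job is handed in, while the arm keeps its last pose, push and grip.
It also fails if it takes over 67 s, if anything falls off the work surface, if the arm or the gripper's body presses on something with over 40 N, if the wrist force passes 120 N, or if a joint passes its speed limit or range.

## Working session

There is one attempt and no reset: what is moved stays moved. The work goes in short steps, Python scripts to look and compute and a tool call to move; the robot and the scene stay as the last step left them, time stands still between calls to the robot, and variables do not carry over. Pictures are saved under pics/ and viewed, on a budget of 10 in all, crops included, one or two more only if the job needs it, and the job is handed in when it is done.

Besides the shell and the picture viewer there is one more tool, called after "Call:" in YAML: its name, and indented under it one key for each argument. servo_tool: Moves the arm, as the interface text tells. Its arguments: {"type":"object","properties":{"motion":{"type":"array","items":{"type":"array","items":{"type":"number"}}},"grip_force":{"type":"number"}},"required":["motion"]}

```bash
mkdir -p pics; ls; python3 - <<'E'
from rig import r
import cv2,numpy as np
s=r.sense();print(s)
for n in("scene","side","wrist"):
    im=r.grab_frame(n);cv2.imwrite(f"pics/{n}0.png",im[:,:,::-1]);c=r.calibration(n);print(n,c)
E
```

```text
pics
{'clock': 0.0, 'qpos': array([-2.41241473e-03,  3.53683991e-01,  1.63418556e+00,  5.97833039e-06,
        1.15523740e+00, -2.42797898e-03]), 'qvel': array([-0.00165985, -0.00031737, -0.00030508,  0.00151944, -0.0001898 ,
       -0.000345  ]), 'joint_efforts': array([-2.03471049e-03, -6.05236173e+01, -3.42063046e+01, -2.62302356e-04,
        9.48130677e-03,  3.61521288e-06]), 'eef_pos': array([ 6.24506371e+02, -4.79479525e-03,  2.49217297e+02]), 'tcp_rot': array([-1.57078718e+00,  1.51428021e-03,  1.31535690e-05]), 'contact_force': array([ 0.42955051,  0.5917589 , -1.33357305]), 'wrist_torque': array([ 0.05093579,  0.00118154, -0.01351705]), 'opening': 0.9973298095473366}
scene {'fx': 450.93899930769015, 'fy': 450.93899930769015, 'cx': 317.7241170500615, 'cy': 233.5390011748086, 'R': array([[-0.63062861,  0.77595765,  0.01404585],
       [ 0.52228763,  0.43771606, -0.73186083],
       [-0.5740411 , -0.4541964 , -0.68130935]]), 't': array([ 330.87196024, -246.04682443, 1587.30172669])}
side {'fx': 535.9624161560929, 'fy': 535.9624161560929, 'cx': 316.8602970081813, 'cy': 241.0318451246975, 'R': array([[ 0.76122822, -0.6484452 , -0.00710061],
       [-0.43162808, -0.49846792, -0.75181576],
       [ 0.48397189,  0.5753682 , -0.659335  ]]), 't': array([-418.63792086,  369.42919865, 1097.90627705])}
wrist {'fx': 413.2336180989618, 'fy': 413.2336180989618, 'cx': 321.98771346742984, 'cy': 236.44168731343905, 'mount': array([[ 9.99999806e-01,  4.86643516e-04,  3.88250663e-04,
         1.11978123e-01],
       [-2.09974124e-04, -3.23452281e-01,  9.46244460e-01,
        -1.24403523e+02],
       [ 5.86064294e-04, -9.46244358e-01, -3.23452116e-01,
         8.26304230e+01],
       [ 0.00000000e+00,  0.00000000e+00,  0.00000000e+00,
         1.00000000e+00]])}
```

View pics/scene0.png

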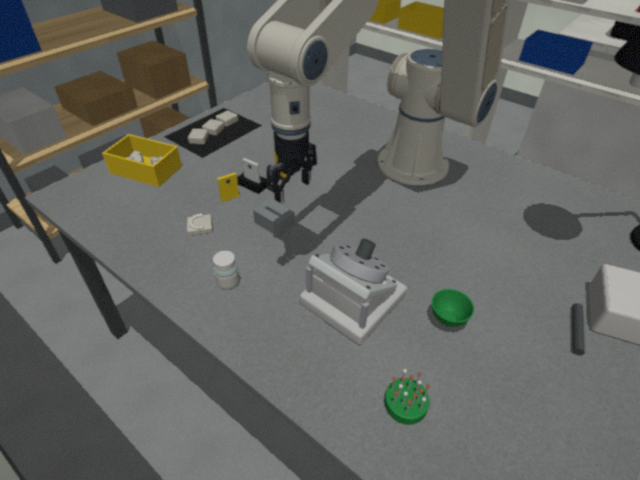

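View pics/side0.png

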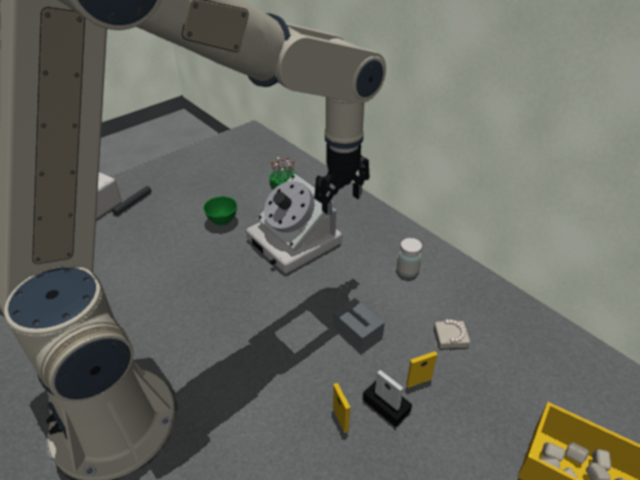

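```bash
cat >h.py <<'E'
from rig import r
import cv2,numpy as np
from scipy.spatial.transform import Rotation as Ro
def cam(n,s=None):
    c=r.calibration(n);K=np.array([[c['fx'],0,c['cx']],[0,c['fy'],c['cy']],[0,0,1]])
    if n=='wrist':
        T=np.eye(4);T[:3,:3]=Ro.from_euler('xyz',s['tcp_rot']).as_matrix();T[:3,3]=s['eef_pos']
        T=np.linalg.inv(T@c['mount']);R,t=T[:3,:3],T[:3,3]
    else:R,t=np.array(c['R']),np.array(c['t'])
    return K,R,t
def onz(c,u,v,z):
    K,R,t=c;d=R.T@np.linalg.inv(K)@[u,v,1];o=-R.T@t
    return o+d*(z-o[2])/d[2]
def proj(c,X):
    K,R,t=c;p=(np.atleast_2d(X)@R.T+t)@K.T;return p[:,:2]/p[:,2:]
def tri(cs,ps):
    A=[];b=[]
    for (K,R,t),p in zip(cs,ps):
        d=R.T@np.linalg.inv(K)@[*p,1];d/=np.linalg.norm(d);P=np.eye(3)-np.outer(d,d);A.append(P);b.append(P@(-R.T@t))
    return np.linalg.lstsq(np.vstack(A),np.hstack(b),rcond=None)[0]
E
python3 - <<'E'
from h import *
a=cv2.imread('pics/side0.png');b=cv2.imread('pics/scene0.png')
A=cv2.resize(a[300:425,325:450],(500,500),interpolation=cv2.INTER_CUBIC)  #x4
V=cv2.resize(a[170:275,235:350],(300,274),interpolation=cv2.INTER_CUBIC)
W=cv2.resize(b[230:345,295:415],(300,288),interpolation=cv2.INTER_CUBIC)
o=np.zeros((600,800,3),np.uint8);o[:500,:500]=A;o[:274,500:]=V;o[290:578,500:]=W
cv2.imwrite('pics/c1.png',o)
s=cam('side');g=cam('scene')
for n,u,v,z in[('platetop',390,380,95),('box',362,318,50),('jar',410,245,90),('cast',452,330,22),('bowl',221,205,55),('y1',342,390,90),('y2',424,355,90)]:print(n,onz(s,u,v,z).round())
print('knob',tri([s,g],[(282,203),(366,247)]).round(), onz(g,453,297,55).round())
E
```

```text
platetop [ 450. -341.   95.]
box [ 547. -164.   50.]
jar [783. -93.  90.]
cast [ 698. -310.   22.]
bowl [532. 407.  55.]
y1 [ 365. -294.   90.]
y2 [ 550. -343.   90.]
knob [592. 192. 157.] [504. 399.  55.]
```

View pics/c1.png

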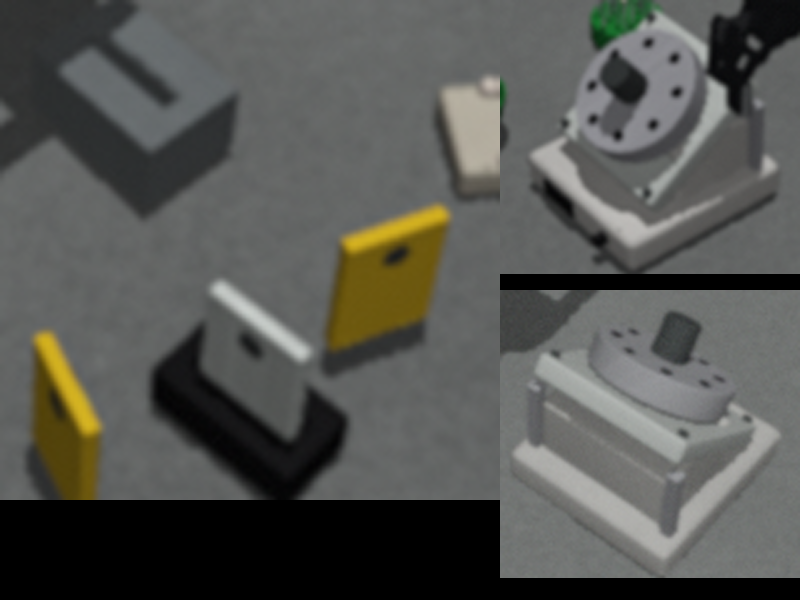

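```bash
python3 - <<'E'
from h import *
s=cam('side')
f=lambda x,y,z:onz(s,325+x/4,300+y/4,z)
a,b=f(215,288,95),f(308,353,95);print('plate',a,b,(a+b)/2,np.linalg.norm(a-b),np.degrees(np.arctan2(*(b-a)[1::-1])))
a,b=f(113,42,50),f(170,100,50);print('slot',a,b,(a+b)/2,np.linalg.norm(a-b),np.degrees(np.arctan2(*(b-a)[1::-1])))
for p in[(60,68),(150,152),(237,95),(145,10)]:print(f(*p,50).round(1))
E
```

```text
plate [ 446.22520496 -313.50169072   95.        ] [ 453.69519693 -369.38010692   95.        ] [ 449.96020095 -341.44089882   95.        ] 56.37551043340585 -82.38567541578188
slot [ 547.73569821 -134.31749024   50.        ] [ 542.31733105 -187.22591194   50.        ] [ 545.02651463 -160.77170109   50.        ] 53.18514633069556 -95.84729274567664
[ 510.9 -128.8   50. ]
[ 507.8 -206.6   50. ]
[ 573.8 -209.5   50. ]
[ 579.3 -128.5   50. ]
```

Call:
servo_tool:
  motion:
    - [1,-0.025,0.005,-0.05,0,0,0]
    - [1,-0.05,0.01,-0.1,0,0,0]
    - [1,-0.08,0.02,-0.15,0,0,0]
    - [1,-0.08,0.02,-0.16,0,0,0]
    - [1,-0.08,0.02,-0.16,0,0,0]

```text
clock: 0.78
eef_pos: [545.2, -160.5, 230.1]
tcp_rot: [-1.571, -0.0, -0.002]
contact_force: [0.0, 0.4, 0.1]
opening: 0.998
```

```bash
python3 - <<'E'
from h import *
import pickle
s=r.sense();print(s['eef_pos'],s['tcp_rot'],abs(s['qvel']).max());im=r.grab_frame('wrist')[:,:,::-1];cv2.imwrite('pics/w1.png',im);pickle.dump(s,open('w1.pkl','wb'))
E
```

```text
[ 545.24430505 -160.50697537  230.07252136] [-1.57062302e+00 -4.49907671e-04 -1.60922785e-03] 0.031507879550965415
```

Call:
servo_tool:
  motion:
    - [1,-0.03,0,-0.055,0,-0.3,0]
    - [1,-0.06,0,-0.11,0,-0.6,0]
    - [1,-0.09,0,-0.16,0,-0.76,0]
    - [1,-0.095,0,-0.181,0,-0.76,0]
    - [1,-0.095,0,-0.181,0,-0.76,0]
    - [1,-0.095,0,-0.181,0,-0.76,0]

```text
clock: 1.58
eef_pos: [451.1, -339.7, 229.9]
tcp_rot: [-1.57, -0.0, 0.134]
contact_force: [0.3, -0.0, 0.2]
opening: 0.998
```

```bash
python3 - <<'E'
from h import *
import pickle
s=r.sense();print(s['clock'],s['eef_pos'],s['tcp_rot'],abs(s['qvel']).max());im=r.grab_frame('wrist')[:,:,::-1];cv2.imwrite('pics/w2.png',im);pickle.dump(s,open('w2.pkl','wb'))
w1=cv2.imread('pics/w1.png')
o=np.zeros((600,800,3),np.uint8)
o[:300,:400]=cv2.resize(w1,(400,300),interpolation=cv2.INTER_AREA);o[:300,400:]=cv2.resize(im,(400,300),interpolation=cv2.INTER_AREA)
c1=cam('wrist',pickle.load(open('w1.pkl','rb')));c2=cam('wrist',s)
p=proj(c1,[545,-161,50])[0];q=proj(c2,[450,-341,95])[0];print(p,q)
for k,(w,x) in enumerate(((w1,p),(im,q))):
    x0=int(np.clip(x[0]-80,0,480));y0=int(np.clip(x[1]-60,0,360));print(x0,y0)
    o[300:,400*k:400*k+400]=cv2.resize(w[y0:y0+120,x0:x0+160],(400,300),interpolation=cv2.INTER_CUBIC)
cv2.imwrite('pics/c2.png',o)
E
```

```text
1.575 [ 451.07792677 -339.65029165  229.88233177] [-1.57014664e+00 -2.24985270e-04  1.33635987e-01] 0.007225957829293302
[321.4035322  210.44810039] [319.87126064 229.64658832]
241 150
239 169
```

View pics/c2.png

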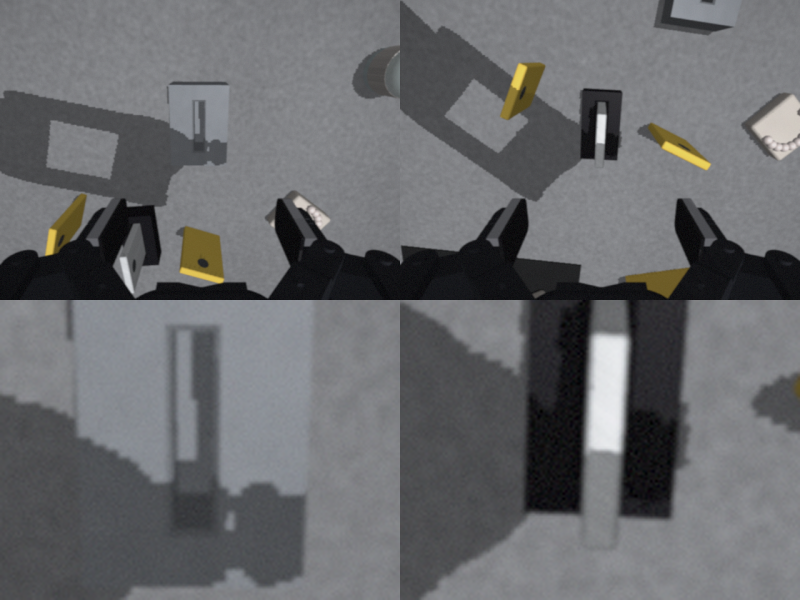

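```bash
cat > m.py <<'E'
from h import *
import pickle
c1=cam('wrist',pickle.load(open('w1.pkl','rb')));c2=cam('wrist',pickle.load(open('w2.pkl','rb')))
def rep(n,a,b):print(n,a.round(1),b.round(1),((a+b)/2).round(1),np.linalg.norm(a-b).round(1),np.degrees(np.arctan2(*(a-b)[1::-1])).round(1))
f=lambda x,y,z:onz(c1,241+x/2.5,150+(y-300)/2.5,z)
g=lambda x,y,z:onz(c2,239+(x-400)/2.5,169+(y-300)/2.5,z)
rep('slot',f(193.5,326,50),f(195,532,50))
rep('slotw',f(168,360,50),f(219,360,50))
rep('box L/R',f(76,330,50),f(312,330,50))
rep('plate',g(609.5,333,95),g(599.5,548,95))
rep('platew',g(590,400,95),g(628,400,95))
E
python3 m.py
python3 - <<'E'
from h import *
# subpixel line fit for slot/box edges and plate edges
a=cv2.imread('pics/w1.png',0).astype(float);b=cv2.imread('pics/w2.png',0).astype(float)
for n,im,u0,u1,rows in(('slot',a,270,370,range(155,250,6)),('plate',b,285,350,range(172,274,6))):
    for v in rows:
        g=cv2.GaussianBlur(im,(1,5),0)[v,u0:u1];d=np.diff(g);i=np.argsort(-abs(d))[:8];print(n,v,[(u0+k+.5,int(d[k])) for k in sorted(i)])
E
```

```text
slot [ 542.9 -123.1   50. ] [ 543.1 -187.2   50. ] [ 543.  -155.1   50. ] 64.1 90.2
slotw [ 535.3 -133.1   50. ] [ 550.4 -133.1   50. ] [ 542.8 -133.1   50. ] 15.1 179.9
box L/R [ 508.4 -124.2   50. ] [ 577.6 -124.3   50. ] [ 543.  -124.2   50. ] 69.2 179.9
plate [ 447.7 -309.4   95. ] [ 452.9 -368.4   95. ] [ 450.3 -338.9   95. ] 59.3 95.1
platew [ 445.  -327.5   95. ] [ 454.8 -326.2   95. ] [ 449.9 -326.8   95. ] 9.9 -172.3
slot 155 [(np.float64(270.5), 15), (np.float64(271.5), 2), (np.float64(272.5), 4), (np.float64(273.5), -3), (np.float64(289.5), -2), (np.float64(364.5), -5), (np.float64(365.5), -5), (np.float64(366.5), -7)]
slot 161 [(np.float64(270.5), 16), (np.float64(271.5), 6), (np.float64(306.5), -13), (np.float64(307.5), -7), (np.float64(327.5), 9), (np.float64(328.5), 13), (np.float64(329.5), 10), (np.float64(366.5), -6)]
slot 167 [(np.float64(310.5), 16), (np.float64(311.5), 20), (np.float64(316.5), -20), (np.float64(317.5), -23), (np.float64(318.5), -11), (np.float64(326.5), 15), (np.float64(327.5), 12), (np.float64(328.5), 14)]
slot 173 [(np.float64(307.5), -12), (np.
[... 5644 characters left out ...]
 (np.float64(346.5), 29), (np.float64(347.5), 36), (np.float64(348.5), 23)]
plate 256 [(np.float64(288.5), 12), (np.float64(289.5), 18), (np.float64(312.5), 9), (np.float64(323.5), -8), (np.float64(324.5), -8), (np.float64(346.5), 18), (np.float64(347.5), 17), (np.float64(348.5), 10)]
plate 262 [(np.float64(288.5), -4), (np.float64(309.5), -6), (np.float64(310.5), -5), (np.float64(313.5), 5), (np.float64(322.5), -4), (np.float64(323.5), -6), (np.float64(325.5), 7), (np.float64(326.5), 9)]
plate 268 [(np.float64(299.5), -3), (np.float64(308.5), 2), (np.float64(309.5), -4), (np.float64(322.5), -3), (np.float64(323.5), 3), (np.float64(325.5), 6), (np.float64(327.5), -3), (np.float64(347.5), 3)]
```

Call:
servo_tool:
  motion:
    - [1,0.0006,0.03,0.002,0,0.29,0]
    - [1,0.0006,0.08,0.002,0,0.29,0]
    - [1,0.0006,0.125,0.002,0,0.29,0]
    - [1,0.0006,0.15,0.002,0,0.29,0]
    - [1,0.0006,0.15,0.002,0,0.29,0]
    - [-1,0.0006,0.15,0.002,0,0.29,0]
    - [-1,0.0006,0.15,0.002,0,0.29,0]
    - [-1,0.0006,0.15,0.002,0,0.29,0]
    - [-1,0.0006,0.15,0.002,0,0.29,0]
    - [-1,0.0006,0.15,0.002,0,0.29,0]
    - [-1,0.0006,0.15,0.002,0,0.29,0]
  grip_force: 50

```text
clock: 3.0
eef_pos: [450.4, -339.2, 80.5]
tcp_rot: [-1.571, -0.0, 0.082]
contact_force: [-1.2, 0.8, 5.6]
opening: 0.113
```

Call:
servo_tool:
  motion:
    - [-1,0,-0.03,0,0,0,0]
    - [-1,0,-0.08,0,0,0,0]
    - [-1,0,-0.12,0,0,0,0]
    - [-1,0.025,-0.12,0.04,0,0.2,0]
    - [-1,0.05,-0.12,0.08,0,0.3,0]
    - [-1,0.075,-0.12,0.12,0,0.47,0]
    - [-1,0.095,-0.12,0.155,0,0.47,0]
    - [-1,0.1075,-0.12,0.1757,0,0.47,0]
    - [-1,0.1075,-0.12,0.1757,0,0.47,0]
    - [-1,0.1075,-0.12,0.1757,0,0.47,0]
    - [-1,0.1075,-0.12,0.1757,0,0.47,0]

```text
clock: 4.38
eef_pos: [542.6, -155.9, 199.9]
tcp_rot: [-1.571, 0.0, -0.001]
contact_force: [0.3, -0.1, -1.3]
opening: 0.109
```

```bash
python3 - <<'E'
from h import *
import pickle
s=r.sense();print(s['clock'],s['eef_pos'],s['tcp_rot'],s['contact_force']);im=r.grab_frame('wrist')[:,:,::-1];cv2.imwrite('pics/w3.png',im);pickle.dump(s,open('w3.pkl','wb'))
sd=r.grab_frame('side')[:,:,::-1];cv2.imwrite('pics/s3.png',sd)
sc=r.grab_frame('scene')[:,:,::-1];cv2.imwrite('pics/g3.png',sc)
c=cam('wrist',s);print(proj(c,[[543,-155,50],[543,-155,105]]))
o=np.zeros((600,800,3),np.uint8)
o[:480,:400]=cv2.resize(im[140:380,220:420],(400,480),interpolation=cv2.INTER_CUBIC)
p=proj(cam('side'),[543,-155,90])[0].astype(int);print(p)
o[:480,400:]=cv2.resize(sd[p[1]-72:p[1]+72,p[0]-60:p[0]+60],(400,480),interpolation=cv2.INTER_CUBIC)
cv2.imwrite('pics/c3.png',o)
E
```

```text
4.375 [ 542.62902529 -155.85229166  199.91752589] [-1.57091165e+00  2.64478585e-04 -1.03226261e-03] [ 0.26768573 -0.12293079 -1.32863017]
[[322.26352201 220.02357019]
 [322.31965543 247.80135345]]
[358 304]
```

View pics/c3.png

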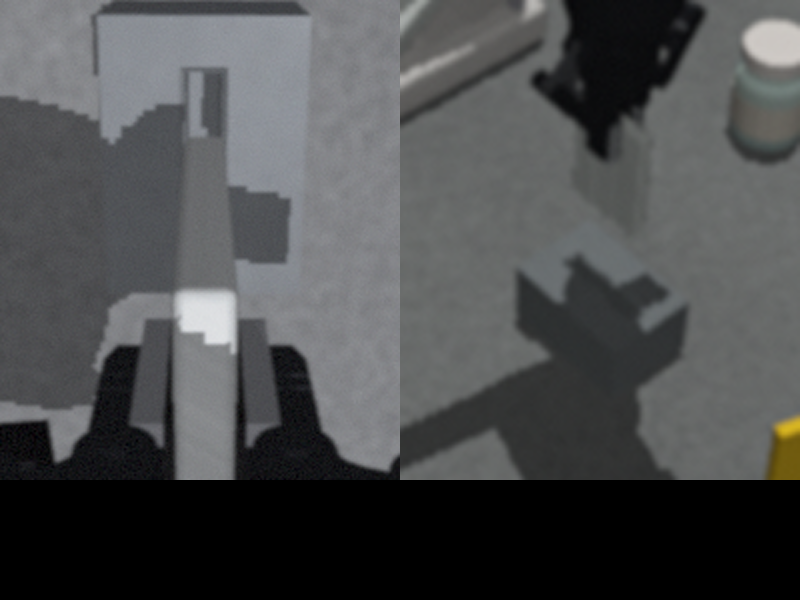

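```bash
python3 - <<'E'
from h import *
import pickle
c=cam('wrist',pickle.load(open('w3.pkl','rb')))
f=lambda x,y,z:onz(c,220+x/2,140+y/2,z).round(1)
print('plate bot',f(185,136,125),f(227.5,136,125),'plate top',f(175.5,291,215),f(236,291,215))
print('slot',f(182,68,50),f(227.5,68,50),f(227.5,136,50),f(184,100,50),f(227.5,100,50),'box',f(98,15,50),f(310,15,50),f(301,280,50))
E
```

```text
plate bot [ 538.1 -126.4  125. ] [ 548.7 -126.4  125. ] plate top [ 538.7 -125.7  215. ] [ 547.5 -125.7  215. ]
slot [ 535.5 -123.    50. ] [ 550.7 -123.    50. ] [ 550.9 -146.4   50. ] [ 536.1 -133.8   50. ] [ 550.8 -133.9   50. ] box [ 508.2 -105.6   50. ] [ 577.5 -105.6   50. ] [ 578.1 -200.5   50. ]
```

Call:
servo_tool:
  motion:
    - [-1,0,0.025,0.0006,0,-0.02,0]
    - [-1,0,0.05,0.0006,0,-0.02,0]
    - [-1,0,0.065,0.0006,0,-0.02,0]
    - [-1,0,0.072,0.0006,0,-0.02,0]
    - [-1,0,0.076,0.0006,0,-0.02,0]
    - [-1,0,0.079,0.0006,0,-0.02,0]
    - [-1,0,0.081,0.0006,0,-0.02,0]
    - [-1,0,0.081,0.0006,0,-0.02,0]

```text
clock: 5.52
eef_pos: [543.2, -154.4, 119.1]
tcp_rot: [-1.571, -0.0, 0.004]
contact_force: [-1.3, 0.3, -1.7]
opening: 0.113
```

Call:
servo_tool:
  motion:
    - [-1,0,0.004,0,0,0,0]
    - [-1,0,0.008,0,0,0,0]
    - [-1,0,0.013,0,0,0,0]
    - [-1,0,0.018,0,0,0,0]
    - [-1,0,0.023,0,0,0,0]
    - [-1,0,0.027,0,0,0,0]
    - [-1,0,0.03,0,0,0,0]
    - [-1,0,0.032,0,0,0,0]
    - [-1,0,0.033,0,0,0,0]
    - [-1,0,0.033,0,0,0,0]

```text
clock: 6.78
eef_pos: [543.1, -154.4, 86.0]
tcp_rot: [-1.571, 0.0, 0.003]
contact_force: [-0.3, -0.3, -1.0]
opening: 0.11
```

Press gently until the floor is felt.

Call:
servo_tool:
  motion:
    - [-1,0,0.0005,0,0,0,0]
    - [-1,0,0.001,0,0,0,0]
    - [-1,0,0.0015,0,0,0,0]
    - [-1,0,0.002,0,0,0,0]
    - [-1,0,0.002,0,0,0,0]

```text
clock: 7.4
eef_pos: [543.2, -154.4, 85.5]
tcp_rot: [-1.571, -0.0, 0.003]
contact_force: [-6.0, 2.5, 16.9]
opening: 0.11
```

Call:
servo_tool:
  motion:
    - [1,0,0,0,0,0,0]
    - [1,0,0,0,0,0,0]
    - [1,0,0,0,0,0,0]
    - [1,0,-0.04,0,0,0,0]
    - [1,0,-0.09,0,0,0,0]
    - [1,0,-0.15,0,0,0,0]
    - [1,0,-0.165,0,0,0,0]

```text
clock: 8.28
eef_pos: [545.0, -154.9, 253.0]
tcp_rot: [-1.573, -0.006, 0.004]
contact_force: [0.5, -0.2, -0.8]
opening: 0.998
```

```bash
python3 - <<'E'
from h import *
import pickle
G=cam('scene');S=cam('side')
g=lambda x,y,z:onz(G,295+(x-500)/2.5,230+(y-290)/2.5,z)
h=lambda x,y,z:onz(S,235+(x-500)/2.609,170+y/2.609,z)
for n,p in(('scene',[g(514,455,40),g(667,552,40),g(778,430,40)]),('side',[h(530,155,40),h(632,238,40),h(778,160,40)])):
    print(n,[q.round() for q in p])
    for i in(0,1):
        d=p[i+1]-p[i];print(np.linalg.norm(d).round(),np.degrees(np.arctan2(d[1],d[0])).round(1))
    print('c',(p[0]+p[2])/2)
s=r.sense();print(s['clock'],s['eef_pos'],s['tcp_rot'],s['contact_force'])
o=np.zeros((600,800,3),np.uint8)
sd=r.grab_frame('side')[:,:,::-1];sc=r.grab_frame('scene')[:,:,::-1];cv2.imwrite('pics/s4.png',sd);cv2.imwrite('pics/g4.png',sc)
o[:480,:400]=cv2.resize(sd[280:376,320:400],(400,480),interpolation=cv2.INTER_CUBIC)
o[:400,400:]=cv2.resize(sc[228:348,293:413],(400,400),interpolation=cv2.INTER_CUBIC)
cv2.imwrite('pics/c4.png',o)
E
```

```text
scene [array([726., 109.,  40.]), array([722., 288.,  40.]), array([534., 290.,  40.])]
179.0 91.1
189.0 179.2
c [629.74277481 199.7308382   40.        ]
side [array([534., 283.,  40.]), array([537., 110.,  40.]), array([729., 104.,  40.])]
173.0 -89.0
191.0 -1.9
c [631.35048795 193.53550876  40.        ]
8.275 [ 544.96273598 -154.93240625  253.03822451] [-1.57256734 -0.00614546  0.0035354 ] [ 0.47521575 -0.17110572 -0.79821305]
```

View pics/c4.png

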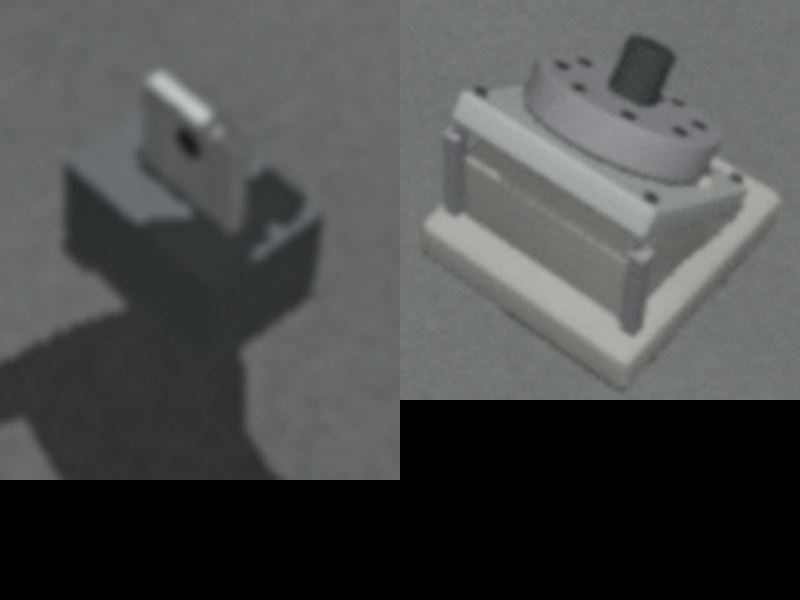

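Call:
servo_tool:
  motion:
    - [1,0,0,0.05,0,0,0]
    - [1,0,0,0.1,0,0,-0.5]
    - [1,-0.004,0,0.15,0,0,-1.0]
    - [1,-0.008,0,0.2,0,0,-1.5]
    - [1,-0.011,0,0.25,0,0,-2.0]
    - [1,-0.014,0.002,0.3,0,0,-2.7]
    - [1,-0.014,0.002,0.335,0,0,-3.3]
    - [1,-0.014,0.002,0.347,0,0,-3.5]
    - [1,-0.014,0.002,0.347,0,0,-3.5]
    - [1,-0.014,0.002,0.347,0,0,-3.5]
    - [1,-0.014,0.002,0.347,0,0,-3.5]

```text
clock: 9.75
eef_pos: [528.1, 191.7, 246.6]
tcp_rot: [-1.571, -0.61, 0.003]
contact_force: [0.9, 0.8, 0.9]
opening: 0.997
```

```bash
python3 - <<'E'
from h import *
import pickle
s=r.sense();print(s['clock'],s['eef_pos'],s['tcp_rot'],s['qpos'].round(3),s['contact_force'],s['wrist_torque'],s['joint_efforts']);im=r.grab_frame('wrist')[:,:,::-1];cv2.imwrite('pics/w5.png',im);pickle.dump(s,open('w5.pkl','wb'))
cv2.imwrite('pics/c5.png',im)
c=cam('wrist',s);print(proj(c,[[592,192,157]]))
E
```

```text
9.75 [528.10193538 191.6530688  246.63292016] [-1.5712101  -0.60973762  0.00250323] [ 0.506  0.065  2.164 -0.68   0.455  1.052] [0.89498105 0.81708    0.87708872] [-0.01971485  0.2993744  -0.04571823] [  0.38048987 -36.0473156  -31.11953259  -1.24530729  -1.66741323
  -0.04627386]
[[322.89670135 240.26756626]]
```

View pics/c5.png

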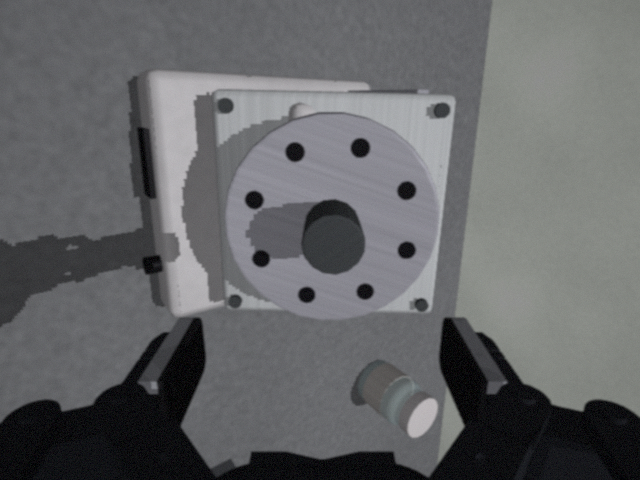

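```bash
cat > fit.py <<'E'
from h import *
import pickle
from scipy.optimize import least_squares
def frame(psi,tilt=np.radians(35)):
    z=np.array([-np.sin(tilt)*np.cos(psi),-np.sin(tilt)*np.sin(psi),np.cos(tilt)])
    y=np.array([-np.sin(psi),np.cos(psi),0]);x=np.cross(y,z);return np.c_[x,y,z]
def pts(p):
    F=frame(p[3],np.radians(35)+p[5]);a=p[4]+np.arange(8)*np.pi/4
    ring=p[:3]+52*(np.c_[np.cos(a),np.sin(a),0*a]@F.T)
    return np.vstack([ring,p[:3]+40*F[:,2]])
if __name__=='__main__':
    im=cv2.imread('pics/w5.png',0);s=pickle.load(open('w5.pkl','rb'));c=cam('wrist',s)
    g=[(360,148),(295,152),(254,200),(261,258),(307,294),(365,291),(406,250),(406,190)]
    q=[]
    for u,v in g:
        w=np.clip(90-im[v-13:v+14,u-13:u+14].astype(float),0,None);yy,xx=np.mgrid[-13:14,-13:14];q.append((u+(w*xx).sum()/w.sum(),v+(w*yy).sum()/w.sum()))
    # knob end disc
    h=cv2.HoughCircles(cv2.GaussianBlur(im[190:290,280:390],(5,5),0),cv2.HOUGH_GRADIENT,1,50,param1=60,param2=12,minRadius=25,maxRadius=40);print(h)
    q=np.array(q);print(q.round(1).tolist())
    k=np.array([333,243.]);best=None
    for lock in(1,0):
      for sg in(1,-1):
       for ph in np.linspace(0,np.pi/4,5)[:-1]:
        for st in range(8):
          def res(p):
            P=pts(p);e=proj(c,P);o=np.roll(q[::sg],st,axis=0)
            return np.r_[(e[:8]-o).ravel(),.5*(e[8]-k),(p[5]*(1e4 if lock else 20))]
          if st>0 and best is not None and lock==0:pass
          try:f=least_squares(res,[605,192,140,0,ph,0])
          except Exception:continue
          if best is None or f.cost<best[0]:best=(f.cost,f.x,sg,st)
      print(lock,best[0],best[1][:3].round(1),np.degrees(best[1][3:]).round(2));p=best[1];F=frame(p[3],np.radians(35)+p[5]);print('grip',(p[:3]+26*F[:,2]).round(1),'z',F[:,2].round(3));print(proj(c,pts(p)[8]));np.save('fit.npy',p)
      best=None
    for n in('scene','side'):print(n,proj(cam(n),[p[:3],pts(p)[8]]).round(1).tolist())
E
python3 fit.py
```

```text
[[[52.5 54.5 30.2]]]
[[359.9, 147.5], [294.6, 151.6], [253.8, 199.5], [260.9, 257.9], [306.3, 294.4], [364.7, 291.1], [406.2, 249.7], [406.2, 190.2]]
1 0.49241132481799155 [608.5 195.2 143.2] [-2.95 28.63  0.  ]
grip [593.6 196.  164.5] z [-0.573  0.029  0.819]
[[333.13756936 244.2401064 ]]
0 0.476979040868479 [608.5 195.2 143.2] [-2.95 28.66  0.17]
grip [593.6 196.  164.4] z [-0.575  0.03   0.817]
[[332.90560953 244.22824505]]
scene [[360.9, 256.0], [368.1, 240.9]]
side [[285.3, 203.7], [277.4, 196.9]]
```

```bash
cat > goal.py <<'E'
from fit import *
import sys
def go(spin,h,off=(0,0,0)):
    "tool x at angle spin (deg, about drum z) from upslope, h mm above grip; shift/turn from measured pose"
    s=r.sense();p=np.load('fit.npy');F=frame(p[3]);a=np.radians(spin)
    x=F@[np.cos(a),np.sin(a),0];y=-F[:,2];T=np.c_[x,y,np.cross(x,y)]
    R=Ro.from_euler('xyz',s['tcp_rot']).as_matrix();P=p[:3]+(26+h)*F[:,2]
    rv=Ro.from_matrix(R.T@T).as_rotvec(degrees=True)/10
    print('spin',spin,'shift',(R.T@(P-s['eef_pos'])/1000).round(4),'turn',rv.round(3),'q',s['qpos'].round(2),s['clock'])
if __name__=='__main__':
    for a in sys.argv[2:]:go(float(a),float(sys.argv[1]))
E
python3 goal.py 100 0 60 -60
```

```text
spin 0.0 shift [0.0064 0.0051 0.0073] turn [-0.175  0.252 -0.004] q [ 0.51  0.07  2.16 -0.68  0.46  1.05] 9.8
spin 60.0 shift [0.0064 0.0051 0.0073] turn [-0.16  -5.748  0.088] q [ 0.51  0.07  2.16 -0.68  0.46  1.05] 9.8
spin -60.0 shift [0.0064 0.0051 0.0073] turn [-0.158  6.251 -0.095] q [ 0.51  0.07  2.16 -0.68  0.46  1.05] 9.8
```

Call:
servo_tool:
  motion:
    - [1,0.002,0.001,0.002,-0.05,-1,0.02]
    - [1,0.004,0.003,0.004,-0.1,-2,0.04]
    - [1,0.0064,0.005,0.0073,-0.16,-3,0.05]
    - [1,0.0064,0.005,0.0073,-0.16,-4,0.06]
    - [1,0.0064,0.005,0.0073,-0.16,-5,0.08]
    - [1,0.0064,0.005,0.0073,-0.16,-5.748,0.088]
    - [1,0.0064,0.005,0.0073,-0.16,-5.748,0.088]
    - [1,0.0064,0.005,0.0073,-0.16,-5.748,0.088]

```text
clock: 10.8
eef_pos: [536.2, 199.5, 246.6]
tcp_rot: [-2.116, -0.293, 1.076]
contact_force: [0.0, -0.2, 0.5]
opening: 0.997
```

```bash
python3 goal.py 0 60 180 -120
```

```text
spin 60.0 shift [-0.0005  0.1003 -0.0003] turn [ 0.001 -0.014  0.005] q [ 0.53  0.09  2.14 -0.73  0.5   0.11] 10.8
spin 180.0 shift [-0.0005  0.1003 -0.0003] turn [ 6.0000e-03 -1.2014e+01  2.0000e-03] q [ 0.53  0.09  2.14 -0.73  0.5   0.11] 10.8
spin -120.0 shift [-0.0005  0.1003 -0.0003] turn [-7.0000e-03  1.7986e+01  2.0000e-03] q [ 0.53  0.09  2.14 -0.73  0.5   0.11] 10.8
```

Call:
servo_tool:
  motion:
    - [1,-0.0005,0.03,0,0,0,0]
    - [1,-0.0005,0.06,0,0,0,0]
    - [1,-0.0005,0.085,0,0,0,0]
    - [1,-0.0005,0.1,0,0,0,0]
    - [1,-0.0005,0.1,0,0,0,0]
    - [-1,-0.0005,0.1,0,0,0,0]
    - [-1,-0.0005,0.1,0,0,0,0]
    - [-1,-0.0005,0.1,0,0,0,0]
    - [-1,-0.0005,0.1,0,0,0,0]
    - [-1,-0.0005,0.1,0,0,0,0]
  grip_force: 80

```text
clock: 12.05
eef_pos: [592.6, 196.2, 165.4]
tcp_rot: [-2.117, -0.291, 1.079]
contact_force: [-8.1, -3.2, 9.6]
opening: 0.401
```

```bash
cat > t.py <<'E'
from fit import *
def rd(s):
    p=np.load('fit.npy');F=frame(p[3]);R=Ro.from_euler('xyz',s['tcp_rot']).as_matrix();v=F.T@R[:,0]
    return np.array([s['clock'],np.degrees(np.arctan2(v[1],v[0])),F[:,2]@s['wrist_torque'],s['joint_efforts'][5],np.degrees(s['qvel'][5]),s['qpos'][5]])
if __name__=='__main__':
    s=r.sense();v=rd(s);print(v.round(4),'F',s['contact_force'].round(1),'T',s['wrist_torque'].round(3),'op',round(s['opening'],3))
    open('log.txt','a').write(' '.join(map(str,v))+'\n')
E
python3 t.py; python3 - <<'E'
from h import *
r.grab_frame('side')
E
python3 t.py
```

```text
[ 1.20500e+01  6.00429e+01 -5.80000e-03  1.13000e-02 -4.86000e-02
  3.72400e-01] F [-8.1 -3.2  9.6] T [-0.094  0.286 -0.083] op 0.401
[1.21000e+01 6.00391e+01 3.00000e-03 1.17000e-02 9.50000e-03 3.72400e-01] F [-8.  -3.7  9. ] T [-0.052  0.321 -0.044] op 0.397
```

Call:
servo_tool:
  motion:
    - [-1,0,0,0,0,-0.5,0]
    - [-1,0,0,0,0,-1,0]
    - [-1,0,0,0,0,-1.5,0]

```text
clock: 12.48
eef_pos: [592.6, 196.2, 165.3]
tcp_rot: [-2.167, -0.148, 1.307]
contact_force: [-8.9, -3.7, 8.9]
opening: 0.401
```

```bash
python3 t.py
```

```text
[ 1.24750e+01  7.51918e+01 -3.19000e-02  1.07580e+00 -3.97352e+01
  1.07800e-01] F [-8.9 -3.7  8.9] T [0.108 0.222 0.028] op 0.401
```

Call:
servo_tool:
  motion:
    - [-1,0,0,0,0,-0.5,0]
    - [-1,0,0,0,0,-1,0]
    - [-1,0,0,0,0,-1.5,0]

```text
clock: 12.85
eef_pos: [592.6, 196.3, 165.4]
tcp_rot: [-2.183, 0.001, 1.523]
contact_force: [-8.2, -3.8, 8.6]
opening: 0.401
```

```bash
python3 t.py
```

```text
[ 1.28500e+01  9.01916e+01 -2.86000e-02  1.07270e+00 -3.97695e+01
 -1.54000e-01] F [-8.2 -3.8  8.6] T [0.247 0.274 0.128] op 0.401
```

Call:
servo_tool:
  motion:
    - [-1,0,0,0,0,-0.5,0]
    - [-1,0,0,0,0,-1,0]
    - [-1,0,0,0,0,-1.5,0]

```text
clock: 13.22
eef_pos: [592.6, 196.3, 165.4]
tcp_rot: [-2.167, 0.15, 1.738]
contact_force: [-8.1, -3.9, 9.2]
opening: 0.401
```

```bash
python3 t.py
```

```text
[ 1.322500e+01  1.051859e+02 -9.840000e-02  1.056200e+00 -3.963790e+01
 -4.158000e-01] F [-8.1 -3.9  9.2] T [0.316 0.416 0.086] op 0.401
```

Call:
servo_tool:
  motion:
    - [-1,0,0,0,0,0.5,0]
    - [-1,0,0,0,0,1,0]
    - [-1,0,0,0,0,1.5,0]

```text
clock: 13.6
eef_pos: [592.6, 196.3, 165.4]
tcp_rot: [-2.183, -0.001, 1.519]
contact_force: [-7.7, -3.0, 8.4]
opening: 0.396
```

```bash
python3 t.py
```

```text
[13.6    89.9437  0.4657 -0.6808 39.6216 -0.149 ] F [-7.7 -3.   8.4] T [-0.042  0.379  0.526] op 0.396
```

Call:
servo_tool:
  motion:
    - [-1,0,0,0,0,0.5,0]
    - [-1,0,0,0,0,1,0]
    - [-1,0,0,0,0,1.5,0]

```text
clock: 13.98
eef_pos: [592.6, 196.2, 165.3]
tcp_rot: [-2.167, -0.15, 1.303]
contact_force: [-8.6, -3.4, 9.0]
opening: 0.4
```

```bash
python3 t.py
```

```text
[13.975  74.9474  0.4529 -0.676  39.6707  0.1128] F [-8.6 -3.4  9. ] T [-0.226  0.28   0.385] op 0.4
```

Call:
servo_tool:
  motion:
    - [-1,0,0,0,0,0.5,0]
    - [-1,0,0,0,0,1,0]
    - [-1,0,0,0,0,1.5,0]

```text
clock: 14.35
eef_pos: [592.6, 196.2, 165.3]
tcp_rot: [-2.117, -0.292, 1.077]
contact_force: [-8.4, -2.4, 9.4]
opening: 0.398
```

```bash
python3 t.py
```

```text
[14.35   59.9515  0.4505 -0.6843 39.7412  0.3746] F [-8.4 -2.4  9.4] T [-0.369  0.335  0.28 ] op 0.398
```

Call:
servo_tool:
  motion:
    - [-1,0,0,0,0,-0.5,0]
    - [-1,0,0,0,0,-1,0]
    - [-1,0,0,0,0,-1.5,0]
    - [-1,0,0,0,0,-2,0]
    - [-1,0,0,0,0,-2.5,0]
    - [-1,0,0,0,0,-3,0]
    - [-1,0,0,0,0,-3.5,0]
    - [-1,0,0,0,0,-4,0]
    - [-1,0,0,0,0,-4.5,0]
    - [-1,0,0,0,0,-5,0]
    - [-1,0,0,0,0,-5.5,0]
    - [-1,0,0,0,0,-6,0]

```text
clock: 15.85
eef_pos: [592.6, 196.4, 165.3]
tcp_rot: [-2.117, 0.292, 1.964]
contact_force: [-8.4, -1.7, 8.6]
opening: 0.401
```

```bash
python3 t.py
```

```text
[ 15.85   120.1836  -0.1378   1.0257 -39.6634  -0.6775] F [-8.4 -1.7  8.6] T [0.302 0.481 0.025] op 0.401
```

Call:
servo_tool:
  motion:
    - [-1,0,0,0,0,-0.5,0]
    - [-1,0,0,0,0,-1,0]
    - [-1,0,0,0,0,-1.5,0]

```text
clock: 16.23
eef_pos: [592.6, 196.4, 165.3]
tcp_rot: [-2.031, 0.419, 2.209]
contact_force: [-7.8, -2.6, 8.7]
opening: 0.4
```

```bash
python3 t.py
```

```text
[ 16.225  135.1807  -0.1772   0.9842 -39.6841  -0.9393] F [-7.8 -2.6  8.7] T [ 0.216  0.4   -0.08 ] op 0.4
```

Call:
servo_tool:
  motion:
    - [-1,0,0,0,0,-0.5,0]
    - [-1,0,0,0,0,-1,0]
    - [-1,0,0,0,0,-1.5,0]

```text
clock: 16.6
eef_pos: [592.6, 196.4, 165.3]
tcp_rot: [-1.907, 0.521, 2.479]
contact_force: [-8.2, -2.8, 8.1]
opening: 0.402
```

```bash
python3 t.py
```

```text
[ 16.6    150.1771  -0.1998   0.9325 -39.6583  -1.201 ] F [-8.2 -2.8  8.1] T [ 0.148  0.281 -0.15 ] op 0.402
```

Call:
servo_tool:
  motion:
    - [-1,0,0,0,0,-0.5,0]
    - [-1,0,0,0,0,-1,0]
    - [-1,0,0,0,0,-1.5,0]

```text
clock: 16.98
eef_pos: [592.6, 196.4, 165.3]
tcp_rot: [-1.749, 0.589, 2.777]
contact_force: [-9.5, -3.3, 7.4]
opening: 0.403
```

```bash
python3 t.py
```

```text
[ 16.975  165.1745  -0.2824   0.8748 -39.6877  -1.4628] F [-9.5 -3.3  7.4] T [ 0.229 -0.043 -0.183] op 0.403
```

Call:
servo_tool:
  motion:
    - [-1,0,0,0,0,-0.5,0]
    - [-1,0,0,0,0,-1,0]
    - [-1,0,0,0,0,-1.5,0]

```text
clock: 17.35
eef_pos: [592.6, 196.5, 165.3]
tcp_rot: [-1.57, 0.612, 3.094]
contact_force: [-9.9, -2.3, 6.8]
opening: 0.402
```

```bash
python3 t.py
```

```text
[  17.35   -179.8286   -0.3666    0.8161  -39.7187   -1.7245] F [-9.9 -2.3  6.8] T [ 0.352 -0.327 -0.19 ] op 0.402
```

Call:
servo_tool:
  motion:
    - [-1,0,0,0,0,-0.5,0]
    - [-1,0,0,0,0,-1,0]
    - [-1,0,0,0,0,-1.5,0]

```text
clock: 17.73
eef_pos: [592.5, 196.5, 165.3]
tcp_rot: [-1.39, 0.588, -2.873]
contact_force: [-9.7, -3.6, 7.4]
opening: 0.401
```

```bash
python3 t.py
```

```text
[  17.725  -164.8348   -0.4285    0.7611  -39.787    -1.9862] F [-9.7 -3.6  7.4] T [ 0.621 -0.517 -0.07 ] op 0.401
```

Call:
servo_tool:
  motion:
    - [-1,0,0,0,0,-0.5,0]
    - [-1,0,0,0,0,-1,0]
    - [-1,0,0,0,0,-1.5,0]

```text
clock: 18.1
eef_pos: [592.5, 196.5, 165.0]
tcp_rot: [-1.233, 0.52, -2.576]
contact_force: [-5.5, -2.7, 4.0]
opening: 0.398
```

```bash
python3 t.py
```

```text
[  18.1    -149.8515   -0.417     0.7318  -39.7275   -2.248 ] F [-5.5 -2.7  4. ] T [ 0.551  0.243 -0.133] op 0.398
```

Call:
servo_tool:
  motion:
    - [-1,0,0,0,0,0.5,0]
    - [-1,0,0,0,0,1,0]
    - [-1,0,0,0,0,1.5,0]

```text
clock: 18.48
eef_pos: [592.5, 196.5, 165.0]
tcp_rot: [-1.393, 0.589, -2.879]
contact_force: [-5.6, -2.3, 4.7]
opening: 0.398
```

```bash
python3 t.py
```

```text
[  18.475  -165.0976    0.1728   -0.9695   39.6573   -1.9812] F [-5.6 -2.3  4.7] T [0.1   0.623 0.259] op 0.398
```

Call:
servo_tool:
  motion:
    - [-1,0,0,0,0,0.5,0]
    - [-1,0,0,0,0,1,0]
    - [-1,0,0,0,0,1.5,0]

```text
clock: 18.85
eef_pos: [592.6, 196.6, 165.1]
tcp_rot: [-1.573, 0.612, 3.088]
contact_force: [-4.9, -2.1, 5.4]
opening: 0.401
```

```bash
python3 t.py
```

```text
[ 18.85   179.9068   0.2176  -0.912   39.661   -1.7194] F [-4.9 -2.1  5.4] T [0.104 1.035 0.301] op 0.401
```

Call:
servo_tool:
  motion:
    - [-1,0,0,0,0,0.5,0]
    - [-1,0,0,0,0,1,0]
    - [-1,0,0,0,0,1.5,0]

```text
clock: 19.23
eef_pos: [592.6, 196.5, 165.1]
tcp_rot: [-1.753, 0.588, 2.772]
contact_force: [-5.4, -2.0, 6.0]
opening: 0.397
```

```bash
python3 t.py
```

```text
[ 19.225  164.9123   0.3019  -0.8534  39.7349  -1.4578] F [-5.4 -2.   6. ] T [0.226 1.224 0.482] op 0.397
```

Call:
servo_tool:
  motion:
    - [-1,0,0,0,0,0.5,0]
    - [-1,0,0,0,0,1,0]
    - [-1,0,0,0,0,1.5,0]

```text
clock: 19.6
eef_pos: [592.6, 196.5, 165.1]
tcp_rot: [-1.91, 0.52, 2.474]
contact_force: [-5.4, -3.0, 6.7]
opening: 0.397
```

```bash
python3 t.py
```

```text
[ 19.6    149.916    0.3843  -0.7977  39.7262  -1.1961] F [-5.4 -3.   6.7] T [0.344 1.301 0.663] op 0.397
```

Call:
servo_tool:
  motion:
    - [-1,0,0,0,0,0.5,0]
    - [-1,0,0,0,0,1,0]
    - [-1,0,0,0,0,1.5,0]

```text
clock: 19.98
eef_pos: [592.7, 196.5, 165.1]
tcp_rot: [-2.033, 0.417, 2.204]
contact_force: [-4.2, -4.3, 6.5]
opening: 0.4
```

```bash
python3 t.py
```

```text
[ 19.975  134.9186   0.4344  -0.7497  39.6915  -0.9343] F [-4.2 -4.3  6.5] T [0.552 1.315 0.869] op 0.4
```

Call:
servo_tool:
  motion:
    - [-1,0,0,0,0,0.5,0]
    - [-1,0,0,0,0,1,0]
    - [-1,0,0,0,0,1.5,0]

```text
clock: 20.35
eef_pos: [592.8, 196.5, 165.2]
tcp_rot: [-2.118, 0.29, 1.96]
contact_force: [-4.6, -4.6, 6.6]
opening: 0.402
```

```bash
python3 t.py; cat > sf.py <<'E'
import numpy as np
from scipy.optimize import curve_fit
d=np.loadtxt('log.txt');d=d[abs(d[:,4])>20];th=d[:,1]%360;sg=-np.sign(d[:,4])
for n,col,k in(('wrist',2,1),('j6',3,1)):
    f=lambda X,A,t0,b,c:A*np.sin(np.radians(t0-X[0]))-b*X[1]+c
    p,C=curve_fit(f,(th,sg),d[:,col],p0=[.2,168,.27 if col==2 else -.87,0]);e=d[:,col]-f((th,sg),*p);print(n,p.round(3),np.sqrt(np.diag(C)).round(3),'rms',e.std().round(4))
E
python3 sf.py
```

```text
[ 20.35   119.9206   0.4604  -0.7123  39.6849  -0.6726] F [-4.6 -4.6  6.6] T [0.729 1.047 1.034] op 0.402
wrist [ 2.4600e-01  1.7595e+02  2.8100e-01 -3.6000e-02] [0.02  5.149 0.007 0.021] rms 0.0259
j6 [ 2.16000e-01  1.72058e+02 -8.70000e-01 -1.50000e-02] [4.000e-03 1.301e+00 1.000e-03 5.000e-03] rms 0.0055
```

Call:
servo_tool:
  motion:
    - [-1,0,0,0,0,0,0]
    - [1,0,0,0,0,0,0]
    - [1,0,0,0,0,0,0]
    - [1,0,0,0,0,0,0]
    - [1,0,0,0,0,0,0]

```text
clock: 20.98
eef_pos: [593.1, 196.6, 164.5]
tcp_rot: [-2.117, 0.291, 1.962]
contact_force: [0.2, 0.5, 0.5]
opening: 1.003
```

```bash
cp log.txt logA.txt; rm log.txt; python3 t.py
```

```text
[ 2.097500e+01  1.200669e+02 -1.020000e-02 -9.000000e-04 -2.070000e-02
 -6.747000e-01] F [0.2 0.5 0.5] T [-0.033  0.239 -0.044] op 1.003
```

Call:
servo_tool:
  motion:
    - [1,0,0,0,0,-0.5,0]
    - [1,0,0,0,0,-1,0]
    - [1,0,0,0,0,-1.5,0]
    - [1,0,0,0,0,-2,0]
    - [1,0,0,0,0,-2.5,0]
    - [1,0,0,0,0,-3,0]

```text
clock: 21.72
eef_pos: [593.1, 196.6, 164.5]
tcp_rot: [-1.906, 0.521, 2.481]
contact_force: [0.7, 0.8, 0.2]
opening: 0.997
```

```bash
python3 t.py
```

```text
[ 2.172500e+01  1.502282e+02 -1.650000e-02  1.153600e+00 -3.971780e+01
 -1.201200e+00] F [0.7 0.8 0.2] T [ 0.044  0.303 -0.   ] op 0.997
```

Call:
servo_tool:
  motion:
    - [1,0,0,0,0,-0.5,0]
    - [1,0,0,0,0,-1,0]
    - [1,0,0,0,0,-1.5,0]
    - [1,0,0,0,0,-2,0]
    - [1,0,0,0,0,-2.5,0]
    - [1,0,0,0,0,-3,0]

```text
clock: 22.48
eef_pos: [593.0, 196.6, 164.4]
tcp_rot: [-1.569, 0.611, 3.095]
contact_force: [0.0, 0.2, -0.6]
opening: 0.997
```

```bash
python3 t.py
```

```text
[ 2.247500e+01 -1.797678e+02 -3.640000e-02  1.153800e+00 -3.977830e+01
 -1.724800e+00] F [ 0.   0.2 -0.6] T [ 0.02   0.295 -0.041] op 0.997
```

Call:
servo_tool:
  motion:
    - [1,0,0,0,0,-0.5,0]
    - [1,0,0,0,0,-1,0]
    - [1,0,0,0,0,-1.5,0]

```text
clock: 22.85
eef_pos: [593.1, 196.6, 164.5]
tcp_rot: [-1.39, 0.587, -2.872]
contact_force: [0.4, -0.2, 0.2]
opening: 1.002
```

```bash
python3 t.py
```

```text
[ 2.285000e+01 -1.647688e+02  4.140000e-02  1.153500e+00 -3.980740e+01
 -1.986600e+00] F [ 0.4 -0.2  0.2] T [-0.011  0.282  0.033] op 1.002
```

Call:
servo_tool:
  motion:
    - [1,0,0,0,0,0.5,0]
    - [1,0,0,0,0,1,0]
    - [1,0,0,0,0,1.5,0]

```text
clock: 23.22
eef_pos: [593.0, 196.6, 164.4]
tcp_rot: [-1.573, 0.611, 3.088]
contact_force: [0.3, 0.8, 0.6]
opening: 1.0
```

```bash
python3 t.py
```

```text
[ 2.322500e+01  1.799021e+02  2.880000e-02 -1.154400e+00  3.973510e+01
 -1.719000e+00] F [0.3 0.8 0.6] T [0.008 0.337 0.028] op 1.0
```

Call:
servo_tool:
  motion:
    - [1,0,0,0,0,0.5,0]
    - [1,0,0,0,0,1,0]
    - [1,0,0,0,0,1.5,0]
    - [1,0,0,0,0,2,0]
    - [1,0,0,0,0,2.5,0]
    - [1,0,0,0,0,3,0]

```text
clock: 23.98
eef_pos: [593.1, 196.6, 164.4]
tcp_rot: [-1.91, 0.519, 2.474]
contact_force: [0.7, 0.2, 0.9]
opening: 1.001
```

```bash
python3 t.py
```

```text
[ 2.39750e+01  1.49904e+02  3.42000e-02 -1.15360e+00  3.97107e+01
 -1.19550e+00] F [0.7 0.2 0.9] T [0.031 0.252 0.055] op 1.001
```

Call:
servo_tool:
  motion:
    - [1,0,0,0,0,0.5,0]
    - [1,0,0,0,0,1,0]
    - [1,0,0,0,0,1.5,0]
    - [1,0,0,0,0,2,0]
    - [1,0,0,0,0,2.5,0]
    - [1,0,0,0,0,3,0]

```text
clock: 24.72
eef_pos: [593.1, 196.6, 164.5]
tcp_rot: [-2.117, 0.29, 1.96]
contact_force: [0.2, -0.4, -0.5]
opening: 1.005
```

```bash
python3 t.py
```

```text
[ 2.472500e+01  1.199023e+02 -1.290000e-02 -1.153400e+00  3.970360e+01
 -6.719000e-01] F [ 0.2 -0.4 -0.5] T [ 0.033  0.298 -0.003] op 1.005
```

Call:
servo_tool:
  motion:
    - [1,0,0,0,0,0,0]
    - [1,0,0,0,0,0,0]
    - [1,0,0,0,0,0,0]

```text
clock: 25.1
eef_pos: [593.1, 196.6, 164.5]
tcp_rot: [-2.116, 0.292, 1.963]
contact_force: [-0.7, -0.6, 0.2]
opening: 1.001
```

```bash
python3 t.py; python3 goal.py 0 120; python3 - <<'E'
from h import *
import pickle
s=r.sense();im=r.grab_frame('wrist')[:,:,::-1];cv2.imwrite('pics/w6.png',im);pickle.dump(s,open('w6.pkl','wb'))
E
```

```text
[ 2.510000e+01  1.201248e+02 -2.920000e-02 -2.210000e-02  2.351000e-01
 -6.758000e-01] F [-0.7 -0.6  0.2] T [ 0.041  0.214 -0.014] op 1.001
spin 120.0 shift [-0.0007  0.0004 -0.0001] turn [0.006 0.012 0.003] q [ 0.46  0.3   2.11 -1.01  0.34 -0.68] 25.1
```

View pics/w6.png

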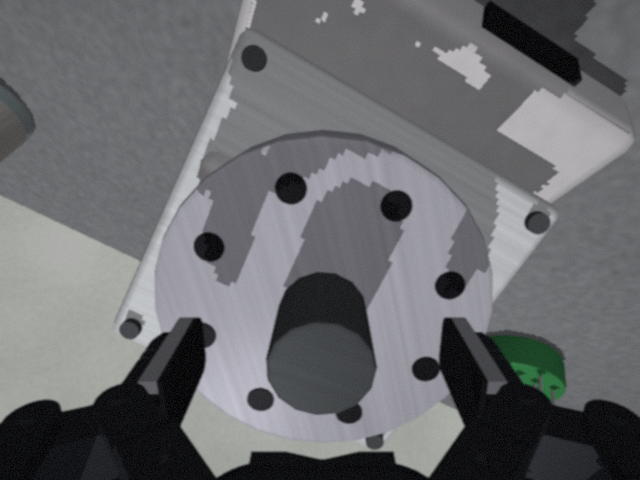

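Call:
servo_tool:
  motion:
    - [-1,-0.0005,0,0,0,0,0]
    - [-1,-0.0005,0,0,0,0,0]
    - [-1,-0.0005,0,0,0,0,0]
    - [-1,-0.0005,0,0,0,0,0]
    - [-1,-0.0005,-0.0005,0,0,0,0]
    - [-1,-0.0005,-0.001,0,0,0,0]
    - [-1,-0.0005,-0.001,0,0,0,0]
  grip_force: 80

```text
clock: 26.02
eef_pos: [592.9, 196.3, 165.0]
tcp_rot: [-2.116, 0.291, 1.963]
contact_force: [6.3, 0.1, -7.5]
opening: 0.396
```

```bash
mv log.txt logfree.txt; python3 t.py; python3 - <<'E'
from h import *
s=r.sense();R=Ro.from_euler('xyz',s['tcp_rot']).as_matrix();print('F tool',R.T@s['contact_force'],'T tool',R.T@(s['wrist_torque']-[0,.29,-.02]),s['eef_pos'])
import numpy as np
from scipy.optimize import curve_fit
d=np.loadtxt('logA.txt');d=d[abs(d[:,4])>20];th=d[:,1]%360;sg=-np.sign(d[:,4])
y=d[:,3]-1.1535*sg
f=lambda X,A,t0,b:A*np.sin(np.radians(t0-X[0]))-b*X[1]
for n,y in(('j6',y),('w',d[:,2])):
    p,C=curve_fit(f,(th,sg),y,p0=[.2,168,.27]);e=y-f((th,sg),*p);print(p.round(3),np.sqrt(np.diag(C)).round(2));print(np.c_[th,sg,e].round(3).tolist())
E
```

```text
[ 2.6025e+01  1.2007e+02  6.0000e-02  1.6200e-02  9.3500e-02 -6.8020e-01] F [ 6.3  0.1 -7.5] T [0.577 0.476 0.459] op 0.396
F tool [-0.06259817  9.68622997 -0.93578123] T tool [-0.18351165 -0.06741494 -0.74730201] [592.87354931 196.34397302 165.02604401]
[  0.206 167.915   0.284] [0.   0.69 0.  ]
[[75.192, 1.0, 0.001], [90.192, 1.0, 0.002], [105.186, 1.0, 0.004], [89.944, -1.0, -0.012], [74.947, -1.0, -0.012], [59.952, -1.0, -0.01], [120.184, 1.0, 0.004], [135.181, 1.0, 0.003], [150.177, 1.0, 0.0], [165.175, 1.0, -0.005], [180.171, 1.0, -0.01], [195.165, 1.0, -0.014], [210.149, 1.0, 0.0], [194.902, -1.0, -0.007], [179.907, -1.0, 0.0], [164.912, -1.0, 0.005], [149.916, -1.0, 0.008], [134.919, -1.0, 0.008], [119.921, -1.0, 0.005]]
[  0.219 167.218   0.281] [0.01 2.5  0.01]
[[75.192, 1.0, 0.03], [90.192, 1.0, 0.039], [105.186, 1.0, -0.011], [89.944, -1.0, -0.029], [74.947, -1.0, -0.047], [59.952, -1.0, -0.04], [120.184, 1.0, -0.017], [135.181, 1.0, -0.013], [150.177, 1.0, 0.017], [165.175, 1.0, -0.009], [180.171, 1.0, -0.037], [195.165, 1.0, -0.045], [210.149, 1.0, 0.013], [194.902, -1.0, -0.006], [179.907, -1.0, -0.015], [164.912, -1.0, 0.012], [149.916, -1.0, 0.038], [134.919, -1.0, 0.036], [119.921, -1.0, 0.018]]
```

Call:
servo_tool:
  motion:
    - [-1,0,0.0005,0,0,0,0]
    - [-1,0,0.0005,0,0,-0.5,0]
    - [-1,0,0.0005,0,0,-1,0]
    - [-1,0,0.0005,0,0,-1.5,0]

```text
clock: 26.52
eef_pos: [592.9, 196.4, 165.0]
tcp_rot: [-2.03, 0.419, 2.21]
contact_force: [0.9, 1.6, -2.0]
opening: 0.4
```

```bash
python3 t.py
```

```text
[ 2.652500e+01  1.352102e+02 -1.225000e-01  9.909000e-01 -3.969800e+01
 -9.428000e-01] F [ 0.9  1.6 -2. ] T [0.566 0.5   0.229] op 0.4
```

Call:
servo_tool:
  motion:
    - [-1,0,0,0,0,-0.5,0]
    - [-1,0,0,0,0,-1,0]
    - [-1,0,0,0,0,-1.5,0]

```text
clock: 26.9
eef_pos: [592.9, 196.4, 165.0]
tcp_rot: [-1.907, 0.521, 2.48]
contact_force: [0.1, 2.5, -3.3]
opening: 0.4
```

```bash
python3 t.py
```

```text
[ 2.690000e+01  1.502076e+02 -1.493000e-01  9.373000e-01 -3.972920e+01
 -1.204500e+00] F [ 0.1  2.5 -3.3] T [0.465 0.29  0.132] op 0.4
```

Call:
servo_tool:
  motion:
    - [-1,0,0,0,0,-0.5,0]
    - [-1,0,0,0,0,-1,0]
    - [-1,0,0,0,0,-1.5,0]

```text
clock: 27.28
eef_pos: [592.9, 196.4, 165.0]
tcp_rot: [-1.749, 0.588, 2.778]
contact_force: [0.5, 2.4, -2.7]
opening: 0.4
```

```bash
python3 t.py
```

```text
[ 27.275  165.2052  -0.2442   0.878  -39.5716  -1.4663] F [ 0.5  2.4 -2.7] T [ 0.456 -0.048  0.022] op 0.4
```

Call:
servo_tool:
  motion:
    - [-1,0,0,0,0,-0.5,0]
    - [-1,0,0,0,0,-1,0]
    - [-1,0,0,0,0,-1.5,0]

```text
clock: 27.65
eef_pos: [592.8, 196.5, 165.0]
tcp_rot: [-1.57, 0.611, 3.095]
contact_force: [-0.2, 2.6, -4.4]
opening: 0.402
```

```bash
python3 t.py
```

```text
[  27.65   -179.7933   -0.3873    0.8177  -39.7104   -1.728 ] F [-0.2  2.6 -4.4] T [ 0.668 -0.428  0.01 ] op 0.402
```

Call:
servo_tool:
  motion:
    - [-1,0,0,0,0,-0.5,0]
    - [-1,0,0,0,0,-1,0]
    - [-1,0,0,0,0,-1.5,0]

```text
clock: 28.02
eef_pos: [592.8, 196.5, 164.9]
tcp_rot: [-1.391, 0.587, -2.873]
contact_force: [-0.6, 1.0, -4.3]
opening: 0.4
```

```bash
python3 t.py
```

```text
[  28.025  -164.7996   -0.4291    0.7612  -39.7954   -1.9897] F [-0.6  1.  -4.3] T [ 0.845 -0.762  0.095] op 0.4
```

Call:
servo_tool:
  motion:
    - [-1,0,0,0,0,-0.5,0]
    - [-1,0,0,0,0,-1,0]
    - [-1,0,0,0,0,-1.5,0]
    - [-1,0,0,0,0,-2,0]

```text
clock: 28.52
eef_pos: [592.7, 196.5, 164.9]
tcp_rot: [-1.188, 0.489, -2.482]
contact_force: [-1.0, 0.0, -4.1]
opening: 0.402
```

Call:
servo_tool:
  motion:
    - [-1,0,0,0,0,0.5,0]
    - [-1,0,0,0,0,1,0]
    - [-1,0,0,0,0,1.5,0]
    - [-1,0,0,0,0,2,0]

```text
clock: 29.02
eef_pos: [592.8, 196.5, 164.9]
tcp_rot: [-1.394, 0.588, -2.878]
contact_force: [-0.6, 1.8, -4.1]
opening: 0.4
```

```bash
python3 t.py
```

```text
[ 2.902500e+01 -1.650464e+02  1.398000e-01 -9.893000e-01  3.969160e+01
 -1.984700e+00] F [-0.6  1.8 -4.1] T [ 0.549 -0.573  0.575] op 0.4
```

Call:
servo_tool:
  motion:
    - [-1,0,0,0,0,0.5,0]
    - [-1,0,0,0,0,1,0]
    - [-1,0,0,0,0,1.5,0]

```text
clock: 29.4
eef_pos: [592.8, 196.4, 165.0]
tcp_rot: [-1.573, 0.611, 3.089]
contact_force: [-0.4, 1.9, -3.4]
opening: 0.4
```

```bash
python3 t.py
```

```text
[ 29.4    179.9566   0.2431  -0.9329  39.7346  -1.7229] F [-0.4  1.9 -3.4] T [ 0.282 -0.221  0.502] op 0.4
```

Call:
servo_tool:
  motion:
    - [-1,0,0,0,0,0.5,0]
    - [-1,0,0,0,0,1,0]
    - [-1,0,0,0,0,1.5,0]

```text
clock: 29.78
eef_pos: [592.8, 196.5, 164.9]
tcp_rot: [-1.752, 0.587, 2.773]
contact_force: [-0.6, 1.9, -3.3]
opening: 0.403
```

```bash
python3 t.py
```

```text
[ 29.775  164.9627   0.325   -0.8726  39.7667  -1.4612] F [-0.6  1.9 -3.3] T [0.147 0.091 0.496] op 0.403
```

Call:
servo_tool:
  motion:
    - [-1,0,0,0,0,0.5,0]
    - [-1,0,0,0,0,1,0]
    - [-1,0,0,0,0,1.5,0]

```text
clock: 30.15
eef_pos: [592.9, 196.4, 165.0]
tcp_rot: [-1.909, 0.519, 2.476]
contact_force: [1.3, 0.7, -1.8]
opening: 0.4
```

```bash
python3 t.py
```

```text
[ 30.15   149.9606   0.314   -0.8133  39.7172  -1.1995] F [ 1.3  0.7 -1.8] T [0.211 0.423 0.516] op 0.4
```

Call:
servo_tool:
  motion:
    - [-1,0,0,0,0,0.5,0]
    - [-1,0,0,0,0,1,0]
    - [-1,0,0,0,0,1.5,0]

```text
clock: 30.52
eef_pos: [592.9, 196.4, 165.0]
tcp_rot: [-2.032, 0.417, 2.205]
contact_force: [-0.2, 0.8, -1.8]
opening: 0.402
```

```bash
python3 t.py; cp log.txt logB.txt; python3 - <<'E'
import numpy as np
from scipy.optimize import curve_fit
L={'A':np.loadtxt('logA.txt'),'B':np.loadtxt('logB.txt')}
for k,d in L.items():
    d=d[abs(d[:,4])>20];th=d[:,1]%360;sg=-np.sign(d[:,4])
    for n,y in(('j6',d[:,3]-1.1535*sg),('w',d[:,2]-0*sg)):
        for fx in(0,1):
            f=(lambda X,A,t0,b,c:A*np.sin(np.radians(t0-X[0]))-b*X[1]+c) if fx else (lambda X,A,t0,b:A*np.sin(np.radians(t0-X[0]))-b*X[1])
            p,C=curve_fit(f,(th,sg),y,p0=[.2,168,.27]+[0]*fx);e=y-f((th,sg),*p);print(k,n,p.round(3),np.sqrt(np.diag(C)).round(2),e.std().round(4))
    y=d[:,3]-1.1535*sg
    for t in range(60,226,15):
        a=y[(abs(th-t)<2)&(sg>0)];b=y[(abs(th-t)<2)&(sg<0)]
        if len(a)and len(b):print(k,t,((a.mean()+b.mean())/2).round(4),((b.mean()-a.mean())/2).round(4))
E
```

```text
[ 30.525  134.9618   0.4392  -0.7606  39.7262  -0.9378] F [-0.2  0.8 -1.8] T [0.256 0.601 0.694] op 0.402
A j6 [  0.206 167.915   0.284] [0.   0.69 0.  ] 0.0071
A j6 [ 2.16000e-01  1.72058e+02  2.84000e-01 -1.50000e-02] [0.  1.3 0.  0. ] 0.0055
A w [  0.219 167.218   0.281] [0.01 2.5  0.01] 0.0279
A w [ 2.4600e-01  1.7595e+02  2.8100e-01 -3.6000e-02] [0.02 5.15 0.01 0.02] 0.0259
A 75 0.1999 0.2776
A 90 0.196 0.2767
A 120 0.1567 0.2845
A 135 0.1172 0.2865
A 150 0.0674 0.2884
A 165 0.0107 0.2894
A 180 -0.0479 0.2894
A 195 -0.1042 0.2882
B j6 [  0.23  165.539   0.278] [0.   0.09 0.  ] 0.0009
B j6 [ 2.30000e-01  1.69126e+02  2.78000e-01 -1.30000e-02] [0.   0.56 0.   0.  ] 0.0003
B w [  0.302 167.784   0.279] [0.03 2.32 0.01] 0.03
B w [ 3.33000e-01  1.90014e+02  2.79000e-01 -1.18000e-01] [9.000e-02 3.334e+01 1.000e-02 2.000e-01] 0.0292
B 135 0.1152 0.2777
B 150 0.062 0.2782
B 165 0.0027 0.2782
B 180 -0.0576 0.2782
B 195 -0.114 0.2783
```

Call:
servo_tool:
  motion:
    - [-1,0,0,0,0,-0.5,0]
    - [-1,0,0,0,0,-1,0]
    - [-1,0,0,0,0,-1.5,0]
    - [-1,0,0,0,0,-2,0]
    - [-1,0,0,0,0,-2.5,0]
    - [-1,0,0,0,0,-3,0]
    - [-1,0,0,0,0,-3.5,0]
    - [-1,0,0,0,0,-3.5,0]

```text
clock: 31.52
eef_pos: [592.8, 196.4, 164.9]
tcp_rot: [-1.692, 0.601, 2.88]
contact_force: [0.4, 3.0, -3.8]
opening: 0.401
```

Call:
servo_tool:
  motion:
    - [1,0,0,0,0,0,0]
    - [1,0,0,0,0,0,0]
    - [1,0,0,0,0,0,0]
    - [1,0,0,0,0,0,0]
    - [-1,0,0,0,0,0,0]
    - [-1,0,0,0,0,0,0]
    - [-1,0,0,0,0,0,0]
    - [-1,0,0,0,0,0,0]
    - [-1,0,0,0,0,0,0]
    - [-1,0,-0.0005,0,0,0,0]
    - [-1,0,-0.0005,0,0,0,0]

```text
clock: 32.9
eef_pos: [592.5, 196.2, 165.2]
tcp_rot: [-1.692, 0.6, 2.88]
contact_force: [-2.0, 0.0, -0.7]
opening: 0.397
```

```bash
rm log.txt; python3 t.py; python3 - <<'E'
from h import *
s=r.sense();R=Ro.from_euler('xyz',s['tcp_rot']).as_matrix();print('F tool',R.T@s['contact_force'],'T tool',R.T@(s['wrist_torque']-[0,.29,-.02]),s['eef_pos'])
E
```

```text
[ 3.290000e+01  1.700673e+02 -9.400000e-03 -1.960000e-02  6.280000e-02
 -1.552700e+00] F [-2.   0.  -0.7] T [0.19  0.842 0.091] op 0.397
F tool [ 2.00156331 -0.55967215  0.41066077] T tool [-0.0960537   0.00215771 -0.58630511] [592.45057495 196.21377672 165.24679774]
```

Force is nearly nulled. Now a to-and-fro about 170° (fwd to 200, back to 140, then fwd again).

Call:
servo_tool:
  motion:
    - [-1,0,0,0,0,-0.5,0]
    - [-1,0,0,0,0,-1,0]

```text
clock: 33.15
eef_pos: [592.5, 196.2, 165.3]
tcp_rot: [-1.57, 0.611, 3.094]
contact_force: [-1.4, 1.3, -1.0]
opening: 0.4
```

```bash
python3 t.py
```

```text
[  33.15   -179.8132   -0.29      0.8513  -39.8104   -1.7297] F [-1.4  1.3 -1. ] T [ 0.322  0.413 -0.144] op 0.4
```

Call:
servo_tool:
  motion:
    - [-1,0,0,0,0,-0.5,0]
    - [-1,0,0,0,0,-1,0]

```text
clock: 33.4
eef_pos: [592.5, 196.2, 165.3]
tcp_rot: [-1.449, 0.6, -2.977]
contact_force: [-2.0, 1.2, -1.2]
opening: 0.4
```

```bash
python3 t.py
```

```text
[  33.4    -169.8128   -0.3272    0.7924  -39.7871   -1.9042] F [-2.   1.2 -1.2] T [ 0.407  0.115 -0.119] op 0.4
```

Call:
servo_tool:
  motion:
    - [-1,0,0,0,0,-0.5,0]
    - [-1,0,0,0,0,-1,0]

```text
clock: 33.65
eef_pos: [592.5, 196.2, 165.3]
tcp_rot: [-1.335, 0.569, -2.771]
contact_force: [-1.7, 0.6, -2.1]
opening: 0.399
```

Call:
servo_tool:
  motion:
    - [-1,0,0,0,0,0.5,0]
    - [-1,0,0,0,0,1,0]

```text
clock: 33.9
eef_pos: [592.5, 196.2, 165.3]
tcp_rot: [-1.451, 0.601, -2.982]
contact_force: [-0.8, 0.8, -1.3]
opening: 0.401
```

```bash
python3 t.py
```

```text
[  33.9    -170.0562    0.2108   -0.9977   39.8456   -1.8992] F [-0.8  0.8 -1.3] T [0.059 0.335 0.287] op 0.401
```

Call:
servo_tool:
  motion:
    - [-1,0,0,0,0,0.5,0]
    - [-1,0,0,0,0,1,0]

```text
clock: 34.15
eef_pos: [592.5, 196.2, 165.3]
tcp_rot: [-1.573, 0.611, 3.089]
contact_force: [-1.6, 1.4, -1.1]
opening: 0.397
```

```bash
python3 t.py
```

```text
[ 34.15   179.9403   0.2814  -0.9187  39.7173  -1.7247] F [-1.6  1.4 -1.1] T [-0.025  0.629  0.303] op 0.397
```

Call:
servo_tool:
  motion:
    - [-1,0,0,0,0,0.5,0]
    - [-1,0,0,0,0,1,0]

```text
clock: 34.4
eef_pos: [592.5, 196.2, 165.3]
tcp_rot: [-1.694, 0.6, 2.877]
contact_force: [-1.7, 1.1, -0.6]
opening: 0.397
```

```bash
python3 t.py
```

```text
[ 34.4    169.9443   0.278   -0.8781  39.7671  -1.5502] F [-1.7  1.1 -0.6] T [0.09  0.851 0.371] op 0.397
```

Call:
servo_tool:
  motion:
    - [-1,0,0,0,0,0.5,0]
    - [-1,0,0,0,0,1,0]

```text
clock: 34.65
eef_pos: [592.4, 196.2, 165.2]
tcp_rot: [-1.808, 0.569, 2.671]
contact_force: [-0.5, 0.2, 0.8]
opening: 0.398
```

```bash
python3 t.py
```

```text
[ 34.65   159.9437   0.3235  -0.8379  39.7757  -1.3757] F [-0.5  0.2  0.8] T [0.143 1.185 0.452] op 0.398
```

Call:
servo_tool:
  motion:
    - [-1,0,0,0,0,0.5,0]
    - [-1,0,0,0,0,1,0]

```text
clock: 34.9
eef_pos: [592.4, 196.2, 165.2]
tcp_rot: [-1.909, 0.519, 2.475]
contact_force: [-1.3, 1.2, 0.2]
opening: 0.403
```

```bash
python3 t.py
```

```text
[ 34.9    149.9432   0.3807  -0.7994  39.7251  -1.2012] F [-1.3  1.2  0.2] T [0.287 1.339 0.617] op 0.403
```

Call:
servo_tool:
  motion:
    - [-1,0,0,0,0,0.5,0]
    - [-1,0,0,0,0,1,0]

```text
clock: 35.15
eef_pos: [592.4, 196.3, 165.2]
tcp_rot: [-1.995, 0.454, 2.292]
contact_force: [-1.8, -0.2, 1.0]
opening: 0.4
```

Call:
servo_tool:
  motion:
    - [-1,0,0,0,0,-0.5,0]
    - [-1,0,0,0,0,-1,0]

```text
clock: 35.4
eef_pos: [592.5, 196.2, 165.3]
tcp_rot: [-1.907, 0.52, 2.48]
contact_force: [-0.8, 1.4, 0.3]
opening: 0.406
```

```bash
python3 t.py
```

```text
[ 35.4    150.1857  -0.1892   0.9909 -39.9317  -1.2062] F [-0.8  1.4  0.3] T [0.56  1.197 0.117] op 0.406
```

Call:
servo_tool:
  motion:
    - [-1,0,0,0,0,-0.5,0]
    - [-1,0,0,0,0,-1,0]

```text
clock: 35.65
eef_pos: [592.5, 196.2, 165.3]
tcp_rot: [-1.805, 0.57, 2.676]
contact_force: [-1.8, 0.7, 0.2]
opening: 0.398
```

```bash
python3 t.py
```

```text
[ 35.65   160.1883  -0.2617   0.9129 -39.736   -1.3808] F [-1.8  0.7  0.2] T [ 0.47   0.961 -0.025] op 0.398
```

Call:
servo_tool:
  motion:
    - [-1,0,0,0,0,-0.5,0]
    - [-1,0,0,0,0,-1,0]

```text
clock: 35.9
eef_pos: [592.5, 196.2, 165.2]
tcp_rot: [-1.691, 0.601, 2.882]
contact_force: [-1.2, 1.4, -1.2]
opening: 0.403
```

```bash
python3 t.py;cp log.txt logC.txt; python3 - <<'E'
import numpy as np
d=np.loadtxt('logC.txt');d=d[abs(d[:,4])>20];th=d[:,1]%360;sg=-np.sign(d[:,4]);y=d[:,3]-1.1535*sg
for w,y in(('j6',y),('wrist',d[:,2])):
  m=[]
  for t in range(140,201,10):
    a=y[(abs(th-t)<2)&(sg>0)];b=y[(abs(th-t)<2)&(sg<0)]
    if len(a)and len(b):m.append((t,(a.mean()+b.mean())/2,(b.mean()-a.mean())/2))
  m=np.array(m);k=np.polyfit(m[:,0],m[:,1],1);print(w,m.round(4).tolist(),'zero',-k[1]/k[0],'A',-k[0]*57.3)
E
```

```text
[ 35.9    170.1887  -0.2555   0.8724 -39.622   -1.5552] F [-1.2  1.4 -1.2] T [ 0.32   0.717 -0.114] op 0.403
j6 [[150.0, 0.0957, 0.2583], [160.0, 0.0375, 0.2781], [170.0, -0.0028, 0.2783], [180.0, -0.0337, 0.2685], [190.0, -0.1027, 0.2584]] zero 169.74614748166078 A 0.26814481342211355
wrist [[150.0, 0.0957, 0.2849], [160.0, 0.0309, 0.2926], [170.0, 0.0112, 0.2668], [180.0, -0.0043, 0.2857], [190.0, -0.0582, 0.269]] zero 174.38983802179368 A 0.19660111510429443
```

Call:
servo_tool:
  motion:
    - [-1,0,0,0,0,0,0]
    - [-1,0,0,0,0,0,0]
    - [-1,0,0,0,0,0,0]
    - [-1,0,0,0,0,0,0]
    - [-1,0,0,0,0,0,0]
    - [-1,0,0,0,0,0,0]

```text
clock: 36.65
eef_pos: [592.5, 196.2, 165.3]
tcp_rot: [-1.692, 0.6, 2.879]
contact_force: [-2.4, 2.2, -3.3]
opening: 0.401
```

```bash
python3 t.py; python3 - <<'E'
from h import *
a=r.grab_frame('side')[:,:,::-1];cv2.imwrite('pics/s9.png',a)
E
```

```text
[ 3.665000e+01  1.700532e+02  9.620000e-02  6.820000e-02 -6.100000e-02
 -1.552500e+00] F [-2.4  2.2 -3.3] T [0.398 1.21  0.352] op 0.401
```

View pics/s9.png

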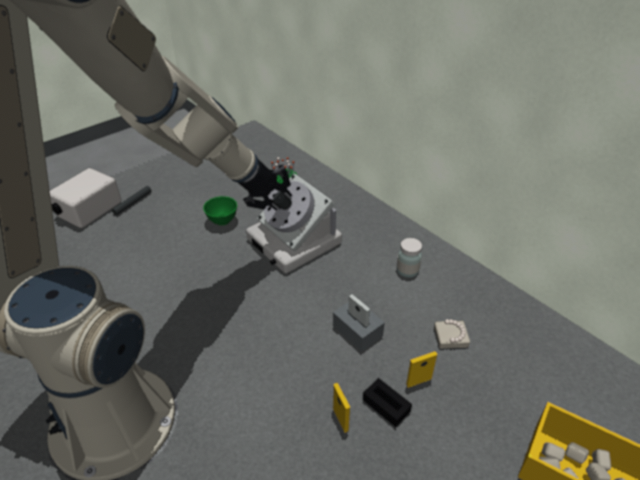

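```bash
python3 -c "
from rig import r
print(r.sign_off())"
```

```text
the job is handed in; nothing more can be done
None
```

The job is handed in at about 37 s: the plate is in the lockout box, and the drum is held at my best estimate of heavy-side-down. I could not confirm that angle closer than about 3°.

**Plate:** I slid the aluminium plate out of the black holder and lowered it into the grey box without contact. It met a firm floor (17 N) with the grasp point at 85.5 mm; 85 mm was expected for fully home. It looked upright and fully seated afterwards.

**Drum:** I turned the knob to and fro in three grips and compared the wrist-joint torque both ways. Bearing drag came out at about 0.28 N m and the heavy side at 0.21–0.23 N m. The joint itself showed no bias when turned with the gripper open.

**Where the readings disagreed:** the angles below are of the gripper about the drum axis, measured from straight up the slope. They mark where the heavy side's torque vanishes.
- The torque balanced at 167.7° and 165.7° in the first two grips, taken at 60° and 120°. Fits allowing a constant offset gave 172° and 169°.
- The third grip, taken at 170°, balanced at about 169.5°. I trusted this one because strain in the grip should be least there.
- The much noisier wrist sensor gave 167–176°, apart from one offset fit with too little data to use.

The drum is held at 170.05°, still gripped at 80 N. The last side picture shows the plate in the box, and the bowl, jar and cast where they were.

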